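# Wind up the bowl lift and take the top bowl

## Task

The nested bowls are down in the lift. Turn the loose crank until it drops fully over the square end of its shaft, then wind it clockwise, about three turns, until the lift is fully up, without the crank slipping off. Then take only the top bowl, without dragging the next one up, and set it upright in the middle of the round wooden board, leaving the crank on its shaft, the other two bowls nested on the lift and everything else where it is.

Things in the scene. Friction and masses are not known exactly. Their poses are not given: they have to be found in the camera images.
- head: Grey winding head, the right (-y) part of the bowl lift, fixed. Origin: on the shaft axis at the shoulder where the shaft comes out, 125 mm above the table. z runs out along the shaft, up and towards the robot, 27 degrees from vertical; x is uphill on the inclined face, y level. Shaft: a 24 x 24 mm square from z = 0 to 22 mm, then a round nose of 14 mm diameter up to z = 62 mm.
- crank_hub (a point): Loose dark steel crank (0.42 kg): centre of its hub's underside, z along the hub, arm along -x, a short counterweight to 57 mm along +x. Hub 45 x 45 x 38 mm: the lower 20 mm a 27 mm square socket (7 degrees of play either way), above it a 16 mm bore for the nose. Starts standing on the end of the square (head z = 22 mm), held only by the nose, arm downhill; fully on, it is at head z = 2 mm.
- crank_grip (a point): Middle of the crank's grip, a black cylinder 26 mm in diameter, 56 mm long, parallel to the shaft at 70 mm from its axis; it spins freely on the crank. The point is 68 mm above the hub's underside and 30 mm above the arm (22 mm wide, 12 mm thick).
- shaft_nose (a point): Outer end of the shaft's round nose, at head z = 62 mm. The square's angle at the start is not told: its sides line up with the socket once the crank has been turned 15 to 75 degrees clockwise (looking at the shaft's end). The crank then falls 20 mm by its own weight, if nothing holds it up. The drive is stiff (0.18 N m to turn) and stays where it is left.
- lift (a joint): Height of the lift's platform above its lowest position, m. It rises 4.2 mm per radian of the shaft, 26 mm per turn clockwise; fully up at 0.082 m, where a stop blocks the crank. Starts at 1 to 6 mm.
- lift_top (a point): Middle of the platform's top, a 136 mm square plate in the well, z up. The lowest bowl stands on it. The well stands 220 mm to the left (+y) of the head: steel walls 165 mm high above the table, 166 mm square outside, 150 mm inside.
- bowl_low_c (a point): Lowest of the three nested bowls (all alike, see bowl_top_c): centre, half-way up, 33 mm above the platform.
- bowl_mid_c (a point): Middle bowl: centre, half-way up, 26 mm above that of the lowest.
- bowl_top_c (a point): Top bowl, brown stoneware, 0.2 to 0.4 kg: centre, half-way up, on its axis z. 66 mm high, rim 128 mm wide, foot 76 mm, wall 4 mm thick and leaning outward 16 degrees, 40 mm deep inside. Its rim is 26 mm above the next bowl's; at the start about 10 mm below the well's top edge, with the lift up about 70 mm above that edge.
- board_top (a point): Centre of the top face of the loose round wooden serving board, 170 mm in diameter, 14 mm thick, lying on the table in front of the lift, to its left or its right.
Mind the look-alikes: they are no part of the job. What is shaped like the part that bears crank_hub but yellow is not meant.

How it is judged:
By the outcome, as a careful person would: the job done as asked, in the order asked, and still so for the second after the job is handed in, with the robot touching nothing.
It also fails if it takes over 72 s, if anything falls off the work surface, if the arm or the gripper's body presses on something with over 40 N, if the wrist force passes 120 N, or if a joint passes its speed limit or range.

## Robot

A 6-joint arm with a two-finger parallel gripper is mounted at the origin on the work surface. World frame = base frame: x ahead of the robot, y to its left, z up, the work surface at z = 0. Lengths are in m, angles in rad, forces in N, time in s.
With the tool pointing down it reaches from about 0.325 to 0.9 m from the base axis. Payload 6.1 kg.
Tool frame: the origin (TCP) lies midway between the tips of the shut fingers; the grasp point (between the pads) lies r.hold_point_z behind it (r.hold_point_z is the distance from the TCP to the grasp point, in m); z points along the fingers, y is the line along which they close (so a half turn about z gives the same grasp; the last joint's range is limited). The gripper opens to 85 mm and grips with 20 to 120 N. Pads are 22 mm wide; open, the fingers measure 114 mm over their backs; the gripper's body (76 mm by 85 mm) begins 54 mm behind the grasp point. The pads swing forward as they close: fully open they stand 13 mm farther back than shut.
Start: joints at [-1.27, 0.22, 1.526, -0, 1.395, -0.126], TCP at [0.259, -0.569, 0.231] pointing down, gripper open.
Joint ranges: [-2.98, 2.98], [-0.91, 2.08], [0.09, 2.57], [-1.24, 4.39], [0.2, 2.65], [-2.68, 2.68]. Speed limits (rad/s): [2.57, 2.57, 3.01, 3.14, 3.14, 3.14].

## Interface

Orientations are given as a rotation vector (axis times angle).
In Python, from bench import r gives the robot as it stands.
- The arm moves only by the shell command python3 -m creep 'ROWS' [OPENING] [FORCE]. ROWS is text: rows parted by semicolons, each of 6 numbers parted by spaces: the shift along the tool's x, y, z as a fraction of full scale, then the turn, a rotation vector about the tool's x, y, z as a fraction of full scale. A call has exactly 5 rows; each row is the pose to reach, as a shift and turn from the pose commanded when the call began, along the tool's axes at that moment; what a row does not reach only later rows make up. Full scale, the value 1, is 75 cm for a shift and pi/4 rad for a turn. A row lasts 1/10 s, in which the tool goes at most 50 mm and 8.59 degrees, less where a joint would pass 70% of its speed; a pose out of reach is approached as far as the arm can. A call with a number of a shift or a turn outside -1 to 1 is refused whole. A call with a gripper value outside its range is refused whole. OPENING is the closure, from 0 (fully open) to 1 (shut), set as the call begins (- or left out, the last holds). The fingers move at their own pace and stop on an object; FORCE is the grip in N (left out, the last holds). Time passes only in rows, so rows that repeat a pose let the fingers close, or fill a call up. It gives the time, the measured TCP pose, the force, the opening and the grip force at its end, in the units of the state.
- r.get_obs(): the state, without advancing time (a new reading comes with each control period).
- r.get_image(name): name is "scene" or "top" or "wrist"; returns a dict with "frame" (420x560x3 uint8, blue, green, red), "z_map" (420x560 float32, m along the optical axis (not along the pixel's ray), 0 where there is no reading), "vfov" (degrees; the focal length in pixels is half the picture's height over the tangent of half this angle, whatever the lens; pixels are square), "cx", "cy" (the principal point, pixels), "extrinsics" (4x4, takes a point from world to camera coordinates). Camera axes: x right, y down, z forward; pixel columns grow to the right and rows downward; lengths in m; the calibration is good to about 2 mm. A picture is of the moment at which its call begins.
- r.sign_off(): hands the job in; it is judged then, once.
The state is a dict: "t": time; "q": joint angles; "joint_velocities": joint speeds; "effort": joint torques, N m; "ee_pos": TCP position; "eef_rot": TCP orientation; "contact_force": force on the tool from outside, world axes, zero at the start; "torque": the same for the moment, N m; "gripper_width": finger opening in m; "finger_force": force on a finger pad.
Only numpy, scipy, OpenCV 4.12 (cv2) and the standard library are available. Lean on these libraries where they do the work, as an engineer would, in place of code of your own. Each camera call takes 0.05 s, during which the arm holds its last target. There are 200 camera calls.

## Working session

There is one attempt and no reset: what is moved stays moved. The work goes in short steps, Python scripts to look and compute and a shell command to move; the robot and the scene stay as the last step left them, time stands still between calls to the robot, and variables do not carry over. Pictures are saved under pics/ and viewed, at most 10 in all, crops included, and the job is handed in when it is done.

```bash
ls; mkdir -p pics; cat > h.py <<'E'
import numpy as np, cv2
from bench import r
from scipy.spatial.transform import Rotation as R
def cam(n):
    d=r.get_image(n); H=d['frame'].shape[0]; d['f']=H/2/np.tan(np.radians(d['vfov'])/2); return d
def cloud(d):
    z=d['z_map']; v,u=np.indices(z.shape)
    p=np.stack([(u-d['cx'])/d['f']*z,(v-d['cy'])/d['f']*z,z],-1)
    E=d['extrinsics']; w=(p-E[:3,3])@E[:3,:3]; w[z==0]=np.nan; return w
def proj(d,P):
    E=d['extrinsics']; c=np.asarray(P)@E[:3,:3].T+E[:3,3]; return c[...,:2]/c[...,2:]*d['f']+[d['cx'],d['cy']]
E
python3 - <<'E'
from h import *
a=cam('scene');b=cam('top')
np.savez('s0.npz',a=cloud(a),b=cloud(b),fa=a['frame'],fb=b['frame'])
cv2.imwrite('pics/scene0.png',a['frame']);cv2.imwrite('pics/top0.png',b['frame'])
o=r.get_obs();print(o,r.hold_point_z)
for d in(a,b):print(d['extrinsics'],d['f'])
E
```

```text
pics
{'t': 0.1, 'q': array([-1.27011562e+00,  2.21146386e-01,  1.52754417e+00,  2.27365940e-05,
        1.39471861e+00, -1.26097147e-01]), 'joint_velocities': array([ 0.00053671, -0.00190632, -0.00357494,  0.00068812,  0.00145182,
       -0.00085658]), 'effort': array([ 1.33315501e-03, -4.98242104e+01, -3.90548015e+01, -4.81241773e-05,
        5.59281223e-03, -7.80589204e-06]), 'ee_pos': array([ 0.25854683, -0.56838784,  0.23028407]), 'eef_rot': array([-3.06856857e+00, -6.64915262e-01,  2.13612959e-04]), 'contact_force': array([-0.60949541, -0.04655087, -0.89217443]), 'torque': array([ 0.03166888, -0.05605507, -0.03901146]), 'finger_force': 0.0, 'gripper_width': 0.0855044104877565} 0.0187
[[-0.76238015  0.64710954  0.00507387  0.36116125]
 [ 0.5136317   0.60985792 -0.60353607 -0.14916544]
 [-0.39364829 -0.45751782 -0.79731955  1.49474076]
 [ 0.          0.          0.          1.        ]] 526.1177108319582
[[ 1.84359323e-02 -9.99829400e-01  1.13454053e-03  1.42243065e-02]
 [-9.81361553e-01 -1.83124723e-02 -1.91295990e-01  5.20049123e-01]
 [ 1.91284132e-01  2.41332547e-03 -9.81531740e-01  1.24660301e+00]
 [ 0.00000000e+00  0.00000000e+00  0.00000000e+00  1.00000000e+00]] 534.9475667091162
```

View pics/scene0.png

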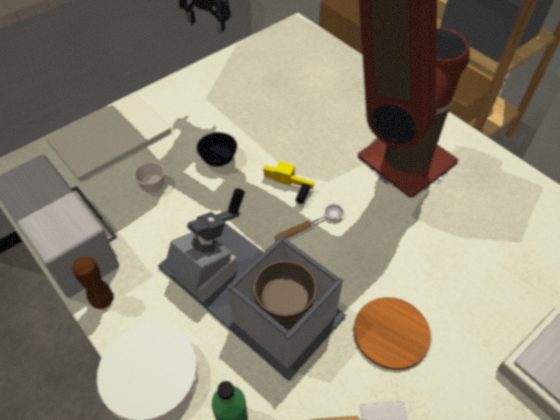

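View pics/top0.png

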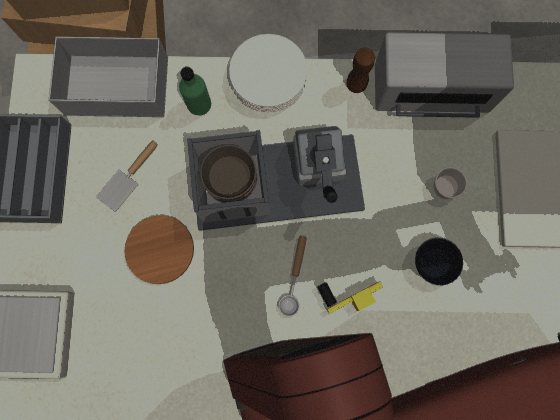

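Scene view: dark crank hub at (205,228) with its black grip at (237,200). The yellow look-alike is at (285,175). The bowls in the well are at (285,290), with a black bowl look-alike at (217,150). The wooden board is at (393,332), with a white plate look-alike at (147,370). I choose the dark crank on the grey head, the bowls in the well and the orange-brown board.

```bash
python3 - <<'E'
from h import *
s=np.load('s0.npz');b=s['b'];a=s['a'];fb=s['fb'];fa=s['fa']
def rg(w,lo,hi): 
    m=np.zeros(w.shape[:2],bool);m[lo[1]:hi[1],lo[0]:hi[0]]=1;return m
# well top
for w,box in((b,((180,125),(275,235))),(a,((225,235),(345,380)))):
    m=rg(w,*box)&(abs(w[...,2]-.165)<.006); p=w[m][:,:2].astype(np.float32)
    print('well',m.sum(),cv2.minAreaRect(p),np.median(w[m][:,2]))
# board
for w,f,box in((b,fb,((115,205),(205,295))),(a,fa,((345,290),(440,375)))):
    m=rg(w,*box)&(abs(w[...,2]-.014)<.006)&(f[...,2]>f[...,0]*1.9); p=w[m][:,:2].astype(np.float32)
    print('board',m.sum(),cv2.minEnclosingCircle(p),np.median(w[m][:,2]),p.mean(0))
# crank high points
for w,box in((b,((285,120),(365,215))),(a,((160,180),(260,300)))):
    m=rg(w,*box)
    for lo,hi in((.13,.15),(.15,.16),(.16,.17),(.17,.175),(.175,.18),(.18,.185),(.185,.19),(.19,.2),(.2,.22)):
        k=m&(w[...,2]>lo)&(w[...,2]<hi)
        if k.sum(): v,u=np.nonzero(k);print(lo,k.sum(),w[k].mean(0).round(4),w[k].min(0).round(3),w[k].max(0).round(3),u.mean().round(),v.mean().round())
# bowl rim
m=rg(b,(195,140),(262,205))&(b[...,2]>.14)&(b[...,2]<.162)&(fb[...,2]>fb[...,0]*1.15)
print('bowl',m.sum(),cv2.minEnclosingCircle(b[m][:,:2].astype(np.float32)),np.percentile(b[m][:,2],[5,50,95]))
c=np.hstack([cv2.resize(fb[110:225,180:375],(0,0),fx=2,fy=2),cv2.resize(fa[170:285,150:265],(0,0),fx=2,fy=2)]);c=np.clip(c*1.4,0,255).astype(np.uint8)
cv2.imwrite('pics/crop1.png',c)
E
```

```text
well 1145 ((0.5911743640899658, 0.1518304944038391), (0.16998711228370667, 0.16644616425037384), 8.101101875305176) 0.16782513344218117
well 1502 ((0.5909783840179443, 0.15067049860954285), (0.16981680691242218, 0.16758760809898376), 8.178609848022461) 0.16828107568911316
board 3525 ((0.4287908971309662, 0.3293790817260742), 0.08481244742870331) 0.013624556216737766 [0.4271338  0.32933336]
board 4177 ((0.42972245812416077, 0.3299054801464081), 0.08504869788885117) 0.014148393189282195 [0.43234214 0.33276024]
0.13 339 [ 0.675  -0.056   0.1353] [ 0.539 -0.107  0.13 ] [ 0.704 -0.004  0.15 ] 319.0 140.0
0.15 103 [ 0.578  -0.0693  0.1554] [ 0.546 -0.085  0.15 ] [ 0.652 -0.041  0.16 ] 325.0 178.0
0.16 157 [ 0.5916 -0.0678  0.1653] [ 0.537 -0.092  0.16 ] [ 0.648 -0.041  0.17 ] 325.0 171.0
0.17 99 [ 0.6019 -0.0681  0.1724] [ 0.538 -0.092  0.17 ] [ 0.646 -0.042  0.175] 325.0 166.0
0.175 113 [ 0.6107 -0.067   0.1774] [ 0.529 -0.089  0.175] [ 0.643 -0.042  0.18 ] 325.0 161.0
0.18 106 [ 0.6167 -0.0669  0.1825] [ 0.534 -0.088  0.18 ] [ 0.635 -0.042  0.185] 325.0 158.0
0.185 103 [ 0.6112 -0.0658  
[... 474 characters left out ...]
 0.16 ] [0.687 0.131 0.17 ] 232.0 252.0
0.17 199 [0.6255 0.0147 0.1716] [ 0.531 -0.091  0.17 ] [0.686 0.13  0.175] 230.0 250.0
0.175 101 [ 0.5984 -0.066   0.1773] [ 0.527 -0.091  0.175] [ 0.642 -0.041  0.18 ] 217.0 217.0
0.18 111 [ 0.6058 -0.0646  0.1826] [ 0.528 -0.09   0.18 ] [ 0.656 -0.042  0.185] 214.0 217.0
0.185 110 [ 0.6052 -0.0648  0.1876] [ 0.515 -0.088  0.185] [ 0.667 -0.043  0.19 ] 214.0 216.0
0.19 228 [ 0.6097 -0.0662  0.1952] [ 0.517 -0.093  0.19 ] [ 0.672 -0.045  0.2  ] 212.0 215.0
0.2 88 [ 0.642  -0.0629  0.2024] [ 0.53  -0.087  0.2  ] [ 0.67  -0.045  0.207] 200.0 221.0
bowl 557 ((0.5902856588363647, 0.15170542895793915), 0.06383480876684189) [0.14123244 0.15094024 0.15599033]
```

View pics/crop1.png

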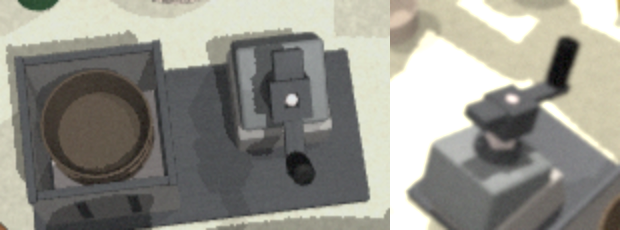

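```bash
cat >> h.py <<'E'
th=np.radians(8.14); t27=np.radians(27); c,s_=np.cos(t27),np.sin(t27); ct,st=np.cos(th),np.sin(th)
AX=np.array([-s_*ct,-s_*st,c]); UP=np.array([c*ct,c*st,s_]); LV=np.cross(AX,UP)  # head z,x,y
WELL=np.array([.5911,.1512]); HO=np.array([WELL[0]+.22*st,WELL[1]-.22*ct,.125])
HR=np.stack([UP,LV,AX],1)   # head->world
def head(w): return (w-HO)@HR
def rel(Rt,p):  # print shift/turn in tool fractions from current measured pose
    o=r.get_obs(); R0=R.from_rotvec(o['eef_rot'])
    return (R0.inv().apply(p-o['ee_pos'])/.75).round(4),((R0.inv()*Rt).as_rotvec()/(np.pi/4)).round(4)
E
python3 - <<'E'
from h import *
s=np.load('s0.npz')
print('HO',HO,LV)
for n in 'ab':
    h=head(s[n])
    k=(np.hypot(h[...,0],h[...,1])<.03)&(h[...,2]>.055)&(h[...,2]<.075)
    print(n,'hubtop',k.sum(),np.median(h[k],0).round(4),h[k].min(0).round(4),h[k].max(0).round(4))
    k=(h[...,0]>-.1)&(h[...,0]<-.045)&(abs(h[...,1])<.04)&(h[...,2]>.08)&(h[...,2]<.14)
    print('grip',k.sum(),np.median(h[k],0).round(4),np.percentile(h[k],2,axis=0).round(4),np.percentile(h[k],98,axis=0).round(4))
    k2=k&(h[...,2]>.112); print(' griptop',k2.sum(),np.median(h[k2],0).round(4),np.percentile(h[k2],[3,97],axis=0).round(4).tolist())
    k=(h[...,0]>-.05)&(h[...,0]<-.027)&(abs(h[...,1])<.03)&(h[...,2]>.04)&(h[...,2]<.08)
    print('arm',k.sum(),np.percentile(h[k],[3,50,97],axis=0).round(4).tolist())
    k=(h[...,0]<.056)&(h[...,0]>.027)&(abs(h[...,1])<.03)&(h[...,2]>.04)&(h[...,2]<.08)
    print('cw',k.sum(),np.percentile(h[k],[3,50,97],axis=0).round(4).tolist())
G=HO+HR@np.array([-.07,0,.09]); Rt=R.from_matrix(np.stack([UP,-LV,-AX],1))
for dz in(.09,):
    P=HO+HR@np.array([-.07,0,.09-.008+.1-.0187]); print('pre',P,rel(Rt,P))
E
```

```text
HO [ 0.62225032 -0.06658351  0.125     ] [-1.41592364e-01  9.89925049e-01  6.93889390e-18]
a hubtop 3 [0.0186 0.0052 0.0559] [0.0183 0.0005 0.0551] [0.0204 0.0072 0.0571]
grip 101 [-0.0515  0.0078  0.1045] [-0.0639 -0.0109  0.081 ] [-0.0451  0.0133  0.109 ]
  return _methods._mean(a, axis=axis, dtype=dtype,
  ret = um.true_divide(
Traceback (most recent call last):
IndexError: index -1 is out of bounds for axis 0 with size 0
```

```bash
python3 - <<'E'
from h import *
s=np.load('s0.npz')
for n,(u0,u1,v0,v1) in dict(b=(318,333,125,202),a=(188,245,185,240)).items():
    h=head(s[n]); 
    if n=='b':
        for v in range(130,206,4): print(v,[tuple((h[v,u]*1000).round().astype(int)) if np.isfinite(h[v,u,0]) else 0 for u in (316,320,325,330,334)])
    k=(s[n][...,2]>.13)&(abs(h[...,1])<.04)&(h[...,0]>-.09)&(h[...,0]<.1)&(h[...,2]>.02)
    hist,e=np.histogram(h[k][:,2],np.arange(.02,.14,.004)); print(n,list(zip((e*1000).astype(int),hist)))
    fr=s['f'+n]; m=(fr.min(2)>150); m[:v0]=0;m[v1:]=0;m[:,:u0]=0;m[:,u1:]=0
    print('bright',m.sum(),np.median(h[m&k],0), np.argwhere(m&k).mean(0))
E
```

```text
130 [(np.int64(72), np.int64(5), np.int64(-44)), (np.int64(71), np.int64(-4), np.int64(-39)), (np.int64(72), np.int64(-14), np.int64(-26)), (np.int64(70), np.int64(-25), np.int64(-25)), (np.int64(70), np.int64(-34), np.int64(-23))]
134 [(np.int64(65), np.int64(8), np.int64(-22)), (np.int64(64), np.int64(-1), np.int64(-23)), (np.int64(73), np.int64(-4), np.int64(47)), (np.int64(71), np.int64(-16), np.int64(45)), (np.int64(61), np.int64(-33), np.int64(-21))]
138 [(np.int64(68), np.int64(17), np.int64(53)), (np.int64(67), np.int64(8), np.int64(53)), (np.int64(65), np.int64(-3), np.int64(48)), (np.int64(64), np.int64(-14), np.int64(55)), (np.int64(51), np.int64(-33), np.int64(-22))]
142 [(np.int64(58), np.int64(17), np.int64(48)), (np.int64(58), np.int64(9), np.int64(55)), (np.int64(57), np.int64(-2), np.int64(54)), (np.int64(55), np.int64(-13), np.int64(53)), (np.int64(41), np.int64(-33), np.int64(-28))]
146 [(np.int64(48), np.int64(18), np.int64(44)), (np.int64(49), np.int64(9), np.int64(50)), (np.int64(48), np.int64(-1), np.int64(53)), (np.int64(47), np.int64(-12), np.int64(54)), (np.
[... 4405 characters left out ...]
52), np.int64(183)), (np.int64(56), np.int64(14)), (np.int64(60), np.int64(22)), (np.int64(64), np.int64(14)), (np.int64(68), np.int64(17)), (np.int64(72), np.int64(18)), (np.int64(76), np.int64(21)), (np.int64(80), np.int64(15)), (np.int64(84), np.int64(15)), (np.int64(88), np.int64(22)), (np.int64(92), np.int64(19)), (np.int64(96), np.int64(18)), (np.int64(100), np.int64(18)), (np.int64(104), np.int64(48)), (np.int64(108), np.int64(15)), (np.int64(112), np.int64(0)), (np.int64(116), np.int64(0)), (np.int64(120), np.int64(0)), (np.int64(124), np.int64(0)), (np.int64(128), np.int64(0)), (np.int64(132), np.int64(0))]
bright 494 [ 0.01938839 -0.00077958  0.05284235] [219.07142857 208.5       ]
```

```bash
cat >> h.py <<'E'
HO=HO+.0207*np.array([ct,st,0])
E
python3 - <<'E'
from h import *
s=np.load('s0.npz'); print(HO)
for n in 'ab':
    h=head(s[n])
    for nm,k in dict(hub=(np.hypot(h[...,0],h[...,1])<.02)&(h[...,2]>.05)&(h[...,2]<.07),
      grip=(abs(h[...,0]+.07)<.025)&(abs(h[...,1])<.03)&(h[...,2]>.085)&(h[...,2]<.13),
      gtop=(abs(h[...,0]+.07)<.025)&(abs(h[...,1])<.03)&(h[...,2]>.112)&(h[...,2]<.13),
      arm=(abs(h[...,0]+.04)<.012)&(abs(h[...,1])<.03)&(h[...,2]>.05)&(h[...,2]<.075),
      cw=(abs(h[...,0]-.04)<.012)&(abs(h[...,1])<.03)&(h[...,2]>.05)&(h[...,2]<.075)).items():
        print(n,nm,k.sum(),(np.percentile(h[k],[3,50,97],axis=0)*1000).round(1).tolist())
Rt=R.from_matrix(np.stack([UP,-LV,-AX],1))
P=HO+HR@np.array([-.07,0,.09-.008+.1-.0187]); print('pre',P,rel(Rt,P))
E
```

```text
[ 0.64274177 -0.06365255  0.125     ]
a hub 142 [[-16.7, -17.0, 58.8], [1.2, 0.7, 61.1], [16.5, 16.0, 63.9]]
a grip 194 [[-81.5, -9.4, 86.7], [-64.3, 4.8, 105.9], [-58.2, 12.7, 118.0]]
a gtop 70 [[-82.3, -10.8, 112.5], [-69.2, 1.4, 116.2], [-60.0, 12.7, 118.7]]
a arm 75 [[-51.3, -10.1, 50.9], [-40.3, 4.2, 59.7], [-29.6, 11.5, 62.0]]
a cw 132 [[29.1, -14.6, 51.7], [40.9, 4.8, 61.2], [51.2, 16.8, 63.6]]
b hub 239 [[-16.7, -17.0, 55.5], [0.4, -0.0, 60.1], [17.3, 17.3, 64.0]]
b grip 149 [[-83.1, -9.7, 88.3], [-69.8, 2.2, 114.8], [-60.2, 12.9, 119.4]]
b gtop 109 [[-84.1, -10.8, 112.4], [-72.9, 0.7, 115.8], [-61.5, 12.3, 119.6]]
b arm 106 [[-51.4, -9.5, 53.3], [-40.4, 0.7, 59.0], [-28.8, 11.2, 63.8]]
b cw 175 [[28.4, -15.4, 56.9], [39.7, 0.5, 61.4], [51.1, 17.1, 64.9]]
pre [ 0.50760997 -0.08298091  0.23872203] (array([ 0.5702, -0.4517, -0.0103]), array([-0.0877,  0.5959,  0.3552]))
```

```bash
python3 -m creep '.1 -.08 -.04 0 .1 .06;.2 -.16 -.06 -.03 .2 .12;.25 -.2 -.06 -.05 .3 .2;.3 -.24 -.06 -.05 .4 .25;.36 -.28 -.06 -.06 .45 .3' 0.6 25
cat > go.py <<'E'
import sys; from h import *
x,y,z,yaw=map(float,sys.argv[1:5])   # grasp point in head mm, tool yaw deg about tool z
Rt=R.from_matrix(np.stack([UP,-LV,-AX],1))*R.from_euler('z',yaw,degrees=True)
P=HO+HR@(np.array([x,y,z-18.7])/1000); o=r.get_obs()
print('rel',*rel(Rt,P)); print('now head',((head(o['ee_pos'])*1000)+[0,0,18.7]).round(1),'t',o['t'],'w',o['gripper_width'],'F',o['contact_force'].round(1),'ff',round(o['finger_force'],1))
E
python3 go.py -71 1 150 0
```

```text
t: 0.6
ee_pos: [0.3713, -0.3489, 0.2705]
eef_rot: [-3.049, -0.283, -0.553]
contact_force: [0.6, -0.7, 0.1]
gripper_width: 0.0344
finger_force: 0.0
rel [ 0.2172 -0.3161  0.1666] [-0.0179  0.1439  0.0511]
now head [-209.3 -244.   288.6] t 0.6 w 0.03439401868848027 F [ 0.6 -0.7  0.1] ff 0.0
```

```bash
python3 -m creep '.04 -.06 .0 0 .05 .02;.08 -.12 .0 0 .1 .04;.12 -.18 .0 -.01 .14 .05;.16 -.24 .02 -.018 .144 .051;.2 -.29 .06 -.018 .144 .051' 0.5
python3 go.py -71 1 150 0
```

```text
t: 1.1
ee_pos: [0.4725, -0.1258, 0.2878]
eef_rot: [-3.018, -0.219, -0.728]
contact_force: [1.5, -0.5, -0.7]
gripper_width: 0.0427
finger_force: 0.0
rel [ 0.0174 -0.0516  0.1254] [ 0.0046 -0.0021  0.005 ]
now head [-84.1 -37.4 244.2] t 1.1 w 0.042685715926662884 F [ 1.5 -0.5 -0.7] ff 0.0
```

```bash
python3 -m creep '.01 -.025 .0 .004 -.002 .005;.0174 -.05 .02 .004 -.002 .005;.0174 -.0516 .06 .004 -.002 .005;.0174 -.0516 .1 .004 -.002 .005;.0174 -.0516 .12 .004 -.002 .005' 0.5
python3 go.py -71 1 84 0
python3 - <<'E'
from h import *
d=cam('wrist');cv2.imwrite('pics/w1.png',d['frame'])
E
```

```text
t: 1.6
ee_pos: [0.5172, -0.0798, 0.2081]
eef_rot: [-3.013, -0.217, -0.712]
contact_force: [-0.1, -0.8, -0.5]
gripper_width: 0.0428
finger_force: 0.0
rel [0.006  0.0016 0.0882] [-0.0072  0.009   0.0002]
now head [-75.    1.8 150.2] t 1.6 w 0.04275585832795989 F [-0.1 -0.8 -0.5] ff 0.0
```

View pics/w1.png

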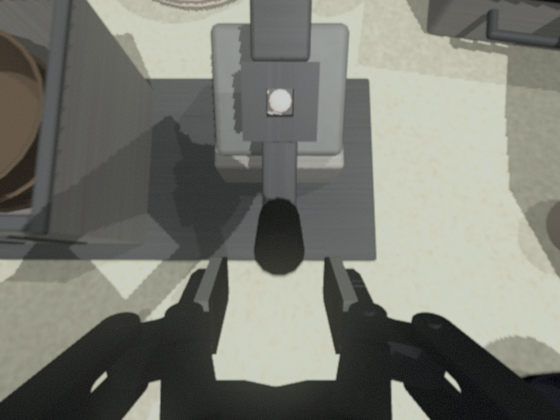

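The wrist view shows the dark crank's grip at (278,235), centred between the fingertips (222 and 328), with the nose at (279,100). It is the right crank, so I descend.

```bash
python3 -m creep '.004 .001 .02 -.007 .009 0;.006 .0016 .045 -.007 .009 0;.006 .0016 .07 -.007 .009 0;.006 .0016 .086 -.007 .009 0;.006 .0016 .088 -.007 .009 0' 0.5
python3 -m creep '0 0 0 0 0 0;0 0 0 0 0 0;0 0 0 0 0 0;0 0 0 0 0 0;0 0 0 0 0 0' 0.62
python3 go.py -71 1 84 0
for p in 15 30 45 60 75; do python3 go.py $(python3 -c "
from math import *
p=radians($p);print(-70.5*cos(p)+.5,70.5*sin(p)+.5,84)") $p|head -1;done
```

```text
t: 2.15
ee_pos: [0.5508, -0.0769, 0.1527]
eef_rot: [-3.016, -0.213, -0.725]
contact_force: [-0.2, 1.1, -0.1]
gripper_width: 0.0428
finger_force: 0.0
t: 2.65
ee_pos: [0.5517, -0.0775, 0.1549]
eef_rot: [-3.016, -0.214, -0.731]
contact_force: [-1.1, -0.8, 0.2]
gripper_width: 0.0324
finger_force: 0.0
rel [-0.0034 -0.0024  0.0041] [ 0.0034 -0.005  -0.    ]
now head [-68.5  -0.8  87.1] t 2.65 w 0.03243096175828433 F [-1.1 -0.8  0.2] ff 0.0
rel [ 0.0012 -0.0261  0.0041] [ 0.0028 -0.0054  0.3333]
rel [ 0.0106 -0.0488  0.0041] [ 0.002  -0.0058  0.6666]
rel [ 0.0255 -0.0682  0.0041] [ 0.0013 -0.0061  1.    ]
rel [ 0.045  -0.0832  0.0041] [ 5.0000e-04 -6.3000e-03  1.3333e+00]
rel [ 0.0676 -0.0926  0.0042] [-3.0000e-04 -6.5000e-03  1.6666e+00]
```

```bash
cat > hub.py <<'E'
from h import *
for n in('scene','top'):
    h=head(cloud(cam(n)))*1000
    k=(np.hypot(h[...,0],h[...,1])<17)&(h[...,2]>30)&(h[...,2]<72)
    print(n,k.sum(),'hubtop z',np.median(h[k][:,2]).round(1) if k.any() else None)
E
A='.0001 -.005 0 0 0 .067;.0005 -.01 0 0 0 .133;.0012 -.0147 0 0 0 .2;.0021 -.0195 0 0 0 .267;.0032 -.0243 0 0 0 .333'
python3 -m creep '.0001 -.005 0 0 0 .067;.0005 -.01 0 0 0 .133;.0012 -.0147 0 0 0 .2;.0021 -.0195 0 0 0 .267;.0032 -.0243 0 0 0 .333'
python3 hub.py
python3 -m creep '.0001 -.005 0 0 0 .067;.0005 -.01 0 0 0 .133;.0012 -.0147 0 0 0 .2;.0021 -.0195 0 0 0 .267;.0032 -.0243 0 0 0 .333'
python3 hub.py; python3 go.py -60.6 35.8 84 30
```

```text
t: 3.15
ee_pos: [0.5511, -0.059, 0.1556]
eef_rot: [-2.961, 0.181, -0.704]
contact_force: [-0.4, 0.0, -0.6]
gripper_width: 0.0324
finger_force: 0.2
scene 108 hubtop z 60.6
top 177 hubtop z 59.6
t: 3.75
ee_pos: [0.555, -0.0414, 0.1587]
eef_rot: [-2.862, 0.554, -0.667]
contact_force: [-0.1, -0.5, 1.2]
gripper_width: 0.0325
finger_force: 0.2
scene 141 hubtop z 42.7
top 170 hubtop z 40.9
rel [-0.0025 -0.0004  0.0037] [ 0.0002 -0.0053  0.002 ]
now head [-59.2  34.6  86.8] t 3.85 w 0.032624199087072446 F [ 0.3 -1.1 -0.1] ff 0.0
```

Hub top went from 60 to 41 mm, so the crank has dropped onto the square. Next: lower the fingers along the grip, close, and wind the first 60°.

```bash
python3 -m creep '-.001 0 .01 0 -.005 0;-.0025 0 .0195 0 -.005 0;-.0025 0 .0195 0 -.005 0;-.0025 0 .0195 0 -.005 0;-.0025 0 .0195 0 -.005 0'
python3 -m creep '0 0 0 0 0 0;0 0 0 0 0 0;0 0 0 0 0 0;0 0 0 0 0 0;0 0 0 0 0 0' 1 30
python3 go.py -60.6 35.8 72 30
python3 -m creep '.0020 -.0194 0 0 0 0;.0081 -.0379 0 0 0 0;.0178 -.0548 0 0 0 0;.0309 -.0693 0 0 0 0;.0467 -.0808 0 0 0 0'
python3 go.py 0 70.5 72 30; python3 hub.py
```

```text
t: 4.35
ee_pos: [0.56, -0.0397, 0.1447]
eef_rot: [-2.863, 0.552, -0.661]
contact_force: [-0.3, 0.6, -1.0]
gripper_width: 0.0324
finger_force: 0.0
t: 4.85
ee_pos: [0.56, -0.0397, 0.1449]
eef_rot: [-2.862, 0.552, -0.662]
contact_force: [-0.9, -0.0, 0.3]
gripper_width: 0.0253
finger_force: 29.5
rel [ 0.     -0.0007  0.0001] [ 0.0005 -0.0004  0.0005]
now head [-60.9  35.4  72.1] t 4.85 w 0.025332207123125578 F [-0.9 -0.   0.3] ff 29.5
t: 5.35
ee_pos: [0.6084, 0.0018, 0.1719]
eef_rot: [-2.865, 0.552, -0.661]
contact_force: [-2.0, -10.3, -1.7]
gripper_width: 0.0251
finger_force: 30.5
rel [ 0.0003 -0.0015 -0.0003] [0.0035 0.0005 0.0017]
now head [-0.7 69.7 71.7] t 5.35 w 0.02511860088676742 F [ -2.  -10.3  -1.7] ff 30.5
scene 143 hubtop z 42.9
top 172 hubtop z 41.1
```

Small forces and the crank is seated. Continue the turn.

```bash
python3 -m creep '.0178 -.0079 0 0 0 0;.0368 -.0120 0 0 0 0;.0564 -.0120 0 0 0 0;.0754 -.0079 0 0 0 0;.0933 0 0 0 0 0' | grep -E 'force'
python3 -m creep '.0157 .0115 0 0 0 0;.0288 .0260 0 0 0 0;.0385 .0429 0 0 0 0;.0446 .0614 0 0 0 0;.0466 .0808 0 0 0 0'| grep -E 'force'
python3 -m creep '-.0020 .0194 0 0 0 0;-.0081 .0379 0 0 0 0;-.0178 .0548 0 0 0 0;-.0309 .0693 0 0 0 0;-.0467 .0808 0 0 0 0'| grep -E 'force'
python3 go.py 0 -70.5 72 30; python3 hub.py
```

```text
contact_force: [-4.6, 1.5, 2.3]
finger_force: 30.7
contact_force: [1.3, 3.5, 2.2]
finger_force: 30.3
contact_force: [2.6, 3.3, 1.1]
finger_force: 30.3
rel [-0.0013 -0.0005  0.0009] [ 0.0006 -0.005  -0.0007]
now head [  0.6 -71.3  72.7] t 6.95 w 0.02522767349897096 F [2.6 3.3 1.1] ff 30.3
scene 147 hubtop z 42.6
top 168 hubtop z 40.5
```

```bash
cat > rim.py <<'E'
from h import *
for n in('scene','top'):
    w=cloud(cam(n)); d=np.hypot(w[...,0]-WELL[0],w[...,1]-WELL[1])
    k=(d<.068)&(d>.055)&(w[...,2]<.26)&(w[...,2]>.12); print(n,'rim z pct',np.percentile(w[k][:,2],[50,75,90,96]).round(4))
E
python3 rim.py
python3 -m creep '-.0178 .0079 0 0 0 0;-.0368 .0120 0 0 0 0;-.0564 .0120 0 0 0 0;-.0754 .0079 0 0 0 0;-.0933 0 0 0 0 0' | grep -E 'force'
python3 -m creep '-.0157 -.0115 0 0 0 0;-.0288 -.0260 0 0 0 0;-.0385 -.0429 0 0 0 0;-.0446 -.0614 0 0 0 0;-.0466 -.0808 0 0 0 0'| grep -E 'force'
python3 -m creep '.0020 -.0194 0 0 0 0;.0081 -.0379 0 0 0 0;.0178 -.0548 0 0 0 0;.0309 -.0693 0 0 0 0;.0467 -.0808 0 0 0 0' | grep -E 'force'
python3 -m creep '.0178 -.0079 0 0 0 0;.0368 -.0120 0 0 0 0;.0564 -.0120 0 0 0 0;.0754 -.0079 0 0 0 0;.0933 0 0 0 0 0' | grep -E 'force'
python3 -m creep '.0157 .0115 0 0 0 0;.0288 .0260 0 0 0 0;.0385 .0429 0 0 0 0;.0446 .0614 0 0 0 0;.0466 .0808 0 0 0 0'| grep -E 'force'
python3 -m creep '-.0020 .0194 0 0 0 0;-.0081 .0379 0 0 0 0;-.0178 .0548 0 0 0 0;-.0309 .0693 0 0 0 0;-.0467 .0808 0 0 0 0'| grep -E 'force'
python3 go.py 0 -70.5 72 30; python3 hub.py; python3 rim.py
```

```text
scene rim z pct [0.1627 0.1699 0.1722 0.1732]
top rim z pct [0.1655 0.17   0.172  0.1733]
contact_force: [0.2, -3.1, 1.5]
finger_force: 30.6
contact_force: [3.1, -4.8, -2.1]
finger_force: 30.3
contact_force: [-1.7, -9.3, -0.4]
finger_force: 31.0
contact_force: [-6.2, 1.1, 2.3]
finger_force: 31.1
contact_force: [0.0, 3.7, 2.5]
finger_force: 30.7
contact_force: [2.1, 1.7, 1.4]
finger_force: 30.7
rel [-0.0018 -0.      0.0009] [ 0.0007 -0.0055  0.    ]
now head [  1.1 -71.2  72.7] t 10.15 w 0.025372936540393017 F [2.1 1.7 1.4] ff 30.7
scene 143 hubtop z 42.2
top 170 hubtop z 41.1
scene rim z pct [0.1858 0.1956 0.198  0.1992]
top rim z pct [0.1896 0.1958 0.1982 0.1995]
```

```bash

python3 -m creep '-.0178 .0079 0 0 0 0;-.0368 .0120 0 0 0 0;-.0564 .0120 0 0 0 0;-.0754 .0079 0 0 0 0;-.0933 0 0 0 0 0' | grep -E 'force'
python3 -m creep '-.0157 -.0115 0 0 0 0;-.0288 -.0260 0 0 0 0;-.0385 -.0429 0 0 0 0;-.0446 -.0614 0 0 0 0;-.0466 -.0808 0 0 0 0'| grep -E 'force'
python3 -m creep '.0020 -.0194 0 0 0 0;.0081 -.0379 0 0 0 0;.0178 -.0548 0 0 0 0;.0309 -.0693 0 0 0 0;.0467 -.0808 0 0 0 0' | grep -E 'force'
python3 -m creep '.0178 -.0079 0 0 0 0;.0368 -.0120 0 0 0 0;.0564 -.0120 0 0 0 0;.0754 -.0079 0 0 0 0;.0933 0 0 0 0 0' | grep -E 'force'
python3 -m creep '.0157 .0115 0 0 0 0;.0288 .0260 0 0 0 0;.0385 .0429 0 0 0 0;.0446 .0614 0 0 0 0;.0466 .0808 0 0 0 0'| grep -E 'force'
python3 -m creep '-.0020 .0194 0 0 0 0;-.0081 .0379 0 0 0 0;-.0178 .0548 0 0 0 0;-.0309 .0693 0 0 0 0;-.0467 .0808 0 0 0 0'| grep -E 'force'
python3 go.py 0 -70.5 72 30; python3 hub.py; python3 rim.py
```

```text
contact_force: [0.1, -4.4, 1.5]
finger_force: 30.9
contact_force: [2.4, -4.1, -0.2]
finger_force: 30.5
contact_force: [-2.3, -10.6, -0.4]
finger_force: 31.3
contact_force: [-6.6, 0.2, 2.8]
finger_force: 31.4
contact_force: [0.7, 3.2, 3.0]
finger_force: 30.9
contact_force: [3.5, 1.0, 1.7]
finger_force: 30.9
rel [-0.0018  0.      0.0009] [ 0.0009 -0.0056  0.0003]
now head [  1.2 -71.2  72.7] t 13.35 w 0.02546189214456397 F [3.5 1.  1.7] ff 30.9
scene 146 hubtop z 42.7
top 165 hubtop z 41.1
scene rim z pct [0.2117 0.2216 0.2243 0.2256]
top rim z pct [0.2156 0.2222 0.2244 0.2258]
```

```bash

python3 -m creep '-.0178 .0079 0 0 0 0;-.0368 .0120 0 0 0 0;-.0564 .0120 0 0 0 0;-.0754 .0079 0 0 0 0;-.0933 0 0 0 0 0' | grep -E 'force'
python3 -m creep '-.0080 -.0053 0 0 0 0;-.0157 -.0115 0 0 0 0;-.0157 -.0115 0 0 0 0;-.0157 -.0115 0 0 0 0;-.0157 -.0115 0 0 0 0'| grep -E 'force'
python3 go.py 0 -70.5 72 30; python3 rim.py
```

```text
contact_force: [0.0, -3.2, 2.9]
finger_force: 31.1
contact_force: [-7.6, -3.2, 5.3]
finger_force: 31.5
rel [ 1.105e-01  1.210e-02 -1.000e-04] [0.0014 0.0016 0.0015]
now head [-67.3 -21.3  72. ] t 14.55 w 0.02491271398693144 F [-7.6 -3.2  5.3] ff 31.5
scene rim z pct [0.2168 0.227  0.2297 0.2309]
top rim z pct [0.2214 0.2274 0.2295 0.2307]
```

```bash

python3 -m creep '-.0035 -.0034 0 0 0 0;-.0069 -.0069 0 0 0 0;-.0101 -.0106 0 0 0 0;-.0131 -.0145 0 0 0 0;-.0131 -.0145 0 0 0 0' | grep -E 'force'
python3 go.py -70.5 -6 72 30
python3 -m creep '-.0027 -.0041 0 0 0 0;-.0052 -.0083 0 0 0 0;-.0076 -.0126 0 0 0 0;-.0097 -.0169 0 0 0 0;-.0097 -.0169 0 0 0 0'| grep -E 'force'
python3 go.py -70.3 6 72 30; python3 rim.py
```

```text
contact_force: [-5.4, -2.8, 3.2]
finger_force: 31.2
rel [-0.0012 -0.0008 -0.    ] [0.0015 0.0006 0.0016]
now head [-70.1  -7.   72. ] t 15.15 w 0.0251157370785179 F [-5.4 -2.8  3.2] ff 31.2
contact_force: [-3.0, -2.6, 3.2]
finger_force: 31.1
rel [ 0.0006  0.0024 -0.    ] [0.0009 0.0002 0.0016]
now head [-69.8   7.8  72. ] t 15.65 w 0.025172823587354037 F [-3.  -2.6  3.2] ff 31.1
scene rim z pct [0.2186 0.2287 0.2313 0.2326]
top rim z pct [0.2232 0.2294 0.2316 0.2329]
```

```bash

python3 -m creep '-.0017 -.0045 0 0 0 0;-.0033 -.0091 0 0 0 0;-.0048 -.0138 0 0 0 0;-.0061 -.0185 0 0 0 0;-.0061 -.0185 0 0 0 0' | grep -E 'force'
python3 go.py -67 20 72 30
python3 -m creep '-.0010 -.0048 0 0 0 0;-.0015 -.0096 0 0 0 0;-.0019 -.0145 0 0 0 0;-.0020 -.0194 0 0 0 0;-.0020 -.0194 0 0 0 0' | grep -E 'force'
python3 go.py -60.6 35.8 72 30; python3 rim.py
```

```text
contact_force: [0.9, -2.4, 0.7]
finger_force: 30.8
rel [0.0008 0.0032 0.0001] [-0.0001 -0.0011  0.0009]
now head [-66.3  22.4  72.1] t 16.25 w 0.02556875264426244 F [ 0.9 -2.4  0.7] ff 30.8
contact_force: [3.2, -3.4, -1.2]
finger_force: 30.6
rel [-0.0007 -0.      0.0002] [ 0.0003 -0.0018  0.0007]
now head [-60.2  35.5  72.1] t 16.75 w 0.02519290273503247 F [ 3.2 -3.4 -1.2] ff 30.6
scene rim z pct [0.2206 0.2307 0.2332 0.2343]
top rim z pct [0.2246 0.2311 0.2333 0.2345]
```

```bash

python3 -m creep '.0001 -.005 0 0 0 0;.0005 -.0098 0 0 0 0;.0012 -.0146 0 0 0 0;.0020 -.0194 0 0 0 0;.0020 -.0194 0 0 0 0' | grep -E 'force'
python3 go.py -51.9 47.5 72 30
python3 -m creep '.0012 -.0046 0 0 0 0;.0026 -.0094 0 0 0 0;.0026 -.0094 0 0 0 0;.0026 -.0094 0 0 0 0;.0026 -.0094 0 0 0 0' | grep -E 'force'
python3 go.py -46.7 52.5 72 30; python3 rim.py
```

```text
contact_force: [5.1, -5.1, -2.5]
finger_force: 30.5
rel [-0.0007 -0.0003  0.0001] [ 0.0008 -0.0023  0.0008]
now head [-51.5  47.1  72.1] t 17.35 w 0.025241388676409217 F [ 5.1 -5.1 -2.5] ff 30.5
contact_force: [0.9, -11.1, -1.7]
finger_force: 31.4
rel [ 0.0002 -0.0023 -0.0002] [ 0.0039 -0.0007  0.0012]
now head [-47.7  51.   71.8] t 17.85 w 0.025584465138517986 F [  0.9 -11.1  -1.7] ff 31.4
scene rim z pct [0.2213 0.2314 0.2342 0.2354]
top rim z pct [0.2255 0.2321 0.2343 0.2354]
```

```bash

python3 -m creep '.0017 -.0046 0 0 0 0;.0035 -.0091 0 0 0 0;.0035 -.0091 0 0 0 0;.0035 -.0091 0 0 0 0;.0035 -.0091 0 0 0 0' | grep -E 'force'
python3 go.py -41 57.3 72 30;python3 rim.py
```

```text
contact_force: [-12.7, -23.3, 1.5]
finger_force: 35.9
rel [ 0.0028 -0.0071 -0.0012] [0.0109 0.0046 0.003 ]
now head [-45.5  53.8  71.2] t 18.45 w 0.025130481239491975 F [-12.7 -23.3   1.5] ff 35.9
scene rim z pct [0.2216 0.2317 0.2344 0.2356]
top rim z pct [0.2256 0.2324 0.2344 0.2356]
```

The lift is at its stop: force rose to 26 N, the rim has stopped rising and the grip lags. Relax the push, release, and back out along the shaft.

```bash

python3 -m creep '-.0028 .0071 .001 0 0 0;-.0028 .0071 .001 0 0 0;-.0028 .0071 .001 0 0 0;-.0028 .0071 .001 0 0 0;-.0028 .0071 .001 0 0 0' | grep -E 'force'
python3 -m creep '0 0 0 0 0 0;0 0 0 0 0 0;0 0 0 0 0 0;0 0 0 0 0 0;0 0 0 0 0 0' .45
python3 -m creep '0 0 -.02 0 0 0;0 0 -.06 0 0 0;0 0 -.11 0 0 0;0 0 -.16 0 0 0;0 0 -.2 0 0 0'
python3 hub.py; python3 rim.py
python3 - <<'E'
from h import *
a=cam('scene');cv2.imwrite('pics/s2.png',a['frame'])
w=cloud(cam('top')); d=np.hypot(w[...,0]-WELL[0],w[...,1]-WELL[1])
k=(d<.08)&(w[...,2]<.25)&(w[...,2]>.222); print(cv2.minEnclosingCircle(w[k][:,:2].astype(np.float32)),k.sum())
w=cloud(a); d=np.hypot(w[...,0]-WELL[0],w[...,1]-WELL[1])
k=(d<.08)&(w[...,2]<.25)&(w[...,2]>.222); print(cv2.minEnclosingCircle(w[k][:,:2].astype(np.float32)),k.sum())
E
```

```text
contact_force: [-6.5, -10.8, 3.0]
finger_force: 32.6
t: 19.55
ee_pos: [0.5709, -0.0194, 0.1508]
eef_rot: [-2.862, 0.552, -0.661]
contact_force: [-0.5, 1.1, -0.6]
gripper_width: 0.0468
finger_force: 0.0
t: 20.05
ee_pos: [0.5031, -0.0294, 0.2868]
eef_rot: [-2.862, 0.552, -0.664]
contact_force: [1.5, -1.0, 0.6]
gripper_width: 0.0471
finger_force: 0.0
scene 146 hubtop z 42.4
top 169 hubtop z 41.6
scene rim z pct [0.2215 0.2315 0.2343 0.2356]
top rim z pct [0.2259 0.2321 0.2343 0.2356]
((0.5907021760940552, 0.15191234648227692), 0.06442590057849884) 597
((0.591412365436554, 0.14961493015289307), 0.06491576135158539) 748
```

View pics/s2.png

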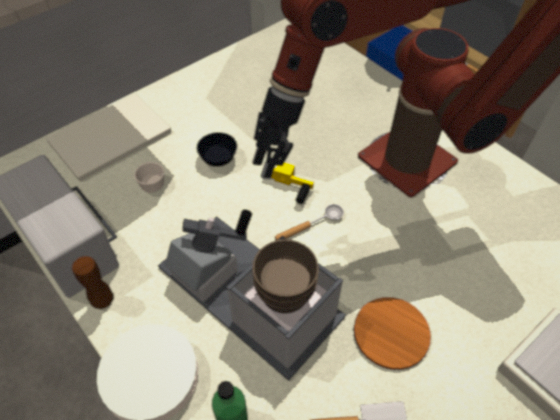

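Scene view: bowls raised at (286,270), crank still on its shaft at (205,235), board unchanged at (393,332). Next, plan the rim grasp on the robot side, tilted 16° to match the wall.

```bash
cat > gb.py <<'E'
import sys; from h import *
# gb.py cx cy zrim depth back az
cx,cy,zr,dep,back,az=map(float,sys.argv[1:7]); az=np.radians(az); u=np.array([np.cos(az),np.sin(az),0]); k=np.array([0,0,1.]); a=np.radians(16)
z=np.sin(a)*u-np.cos(a)*k; y=np.cos(a)*u+np.sin(a)*k; x=np.cross(y,z)
Rt=R.from_matrix(np.stack([x,y,z],1)); P=np.array([cx,cy,zr-dep])-(.062-dep*np.tan(a))*u-back*z
o=r.get_obs();print('P',P.round(4),'rel',*rel(Rt,P));print('now',o['ee_pos'].round(4),'t',o['t'],'w',o['gripper_width'],'q',o['q'].round(2),'F',o['contact_force'].round(1),'ff',o['finger_force'].round(1),'xaz',np.degrees(np.arctan2(x[1],x[0])))
E
python3 gb.py .591 .151 .234 .017 .1 14.3
```

```text
P [0.5089 0.1301 0.3131] rel [-0.0597 -0.207  -0.0187] [ 0.2011 -0.2273 -2.7842]Traceback (most recent call last):
  File "gb.py", line 6, in <module>
    o=r.get_obs();print('P',P.round(4),'rel',*rel(Rt,P));print('now',o['ee_pos'].round(4),'t',o['t'],'w',o['gripper_width'],'q',o['q'].round(2),'F',o['contact_force'].round(1),'ff',o['finger_force'].round(1),'xaz',np.degrees(np.arctan2(x[1],x[0])))
                                                                                                                                                                                     ^^^^^^^^^^^^^^^^^^^^^^^
AttributeError: 'float' object has no attribute 'round'
```

```bash
sed -i "s/y=np.cos(a)\*u+np.sin(a)\*k/y=-(np.cos(a)*u+np.sin(a)*k)/; s/\['finger_force'\].round(1)/['finger_force']/" gb.py
python3 gb.py .591 .151 .234 .017 .1 14.3
```

```text
P [0.5089 0.1301 0.3131] rel [-0.0597 -0.207  -0.0187] [-0.1915 -0.1694  1.2015]
now [ 0.5032 -0.0292  0.283 ] t 20.35 w 0.04675253251710224 q [-0.36 -0.49  2.14  0.25  1.09  1.52] F [-0.6  1.  -0.4] ff 0.0 xaz -75.7
```

```bash
sed -i "s/y=-(np.cos(a)\*u+np.sin(a)\*k)/y=np.cos(a)*u+np.sin(a)*k/" gb.py
python3 -m creep '-.01 -.01 -.02 0 0 -.19;-.02 -.02 -.04 0 0 -.38;-.03 -.04 -.05 .02 -.02 -.57;-.03 -.06 -.06 .04 -.04 -.76;-.03 -.08 -.06 .05 -.06 -.93' .5
python3 gb.py .591 .151 .234 .017 .1 14.3
```

```text
t: 20.85
ee_pos: [0.4836, 0.0321, 0.3286]
eef_rot: [-2.989, -0.553, -0.665]
contact_force: [-0.5, -0.1, 0.7]
gripper_width: 0.0423
finger_force: 0.0
P [0.5089 0.1301 0.3131] rel [ 0.0637 -0.1116  0.0461] [ 0.158  -0.1424 -1.8483]
now [0.4836 0.0321 0.3286] t 20.85 w 0.042298290528677 q [-0.24 -0.54  2.07  0.21  1.23  0.94] F [-0.5 -0.1  0.7] ff 0.0 xaz 104.3
```

```bash

python3 -m creep '.01 -.02 0 0 0 -.19;.02 -.04 .0 .02 -.02 -.38;.03 -.06 .0 .05 -.04 -.57;.04 -.08 .01 .07 -.06 -.76;.05 -.09 .015 .08 -.08 -.93' .5 | grep cont
python3 gb.py .591 .151 .234 .017 .1 14.3
```

```text
contact_force: [0.3, -0.6, -0.6]
P [0.5089 0.1301 0.3131] rel [ 0.0256 -0.0035  0.0283] [ 0.0686 -0.0646 -0.9173]
now [0.4965 0.1097 0.329 ] t 21.35 w 0.042412737114774036 q [-0.02 -0.4   1.96  0.12  1.25  0.43] F [ 0.3 -0.6 -0.6] ff 0.0 xaz 104.3
```

```bash

python3 -m creep '.007 -.001 .006 .01 -.01 -.19;.012 -.002 .012 .02 -.02 -.38;.018 -.003 .02 .04 -.04 -.57;.025 -.0035 .028 .06 -.06 -.76;.0256 -.0035 .0283 .0686 -.0646 -.917' .5 | grep cont
python3 -m creep '0 0 0 0 0 0;0 0 0 0 0 0;0 0 0 0 0 0;0 0 0 0 0 0;0 0 0 0 0 0' .5 |grep cont
python3 gb.py .591 .151 .234 .017 .05 14.3
python3 - <<'E'
from h import *
d=cam('wrist');cv2.imwrite('pics/w3.png',d['frame'])
w=cloud(d);k=(w[...,2]>.222)&(w[...,2]<.245)&(np.hypot(w[...,0]-.591,w[...,1]-.151)<.075)&(w[...,0]>.5); p=w[k]
m=p[:,2]>np.percentile(p[:,2],0)
A=np.c_[2*p[:,:2],np.ones(len(p))];s=np.linalg.lstsq(A,(p[:,:2]**2).sum(1),rcond=None)[0]
print(len(p),s[:2],np.sqrt(s[2]+s[0]**2+s[1]**2),np.percentile(p[:,2],[10,50,90,98]),cv2.minEnclosingCircle(p[:,:2].astype(np.float32)))
E
```

```text
contact_force: [0.1, -0.5, -0.3]
contact_force: [0.9, 0.1, 0.0]
P [0.5223 0.1335 0.2651] rel [ 0.0021 -0.0018  0.0703] [ 0.0063  0.0016 -0.0101]
now [0.5096 0.1287 0.316 ] t 22.35 w 0.04267951667412628 q [ 0.06 -0.3   1.9   0.05  1.26 -0.19] F [0.9 0.1 0. ] ff 0.0 xaz 104.3
5070 [0.58939658 0.15188014] 0.05995718783293463 [0.22404636 0.2317434  0.23393231 0.23453719] ((0.5906503200531006, 0.15100477635860443), 0.0641106367111206)
```

View pics/w3.png

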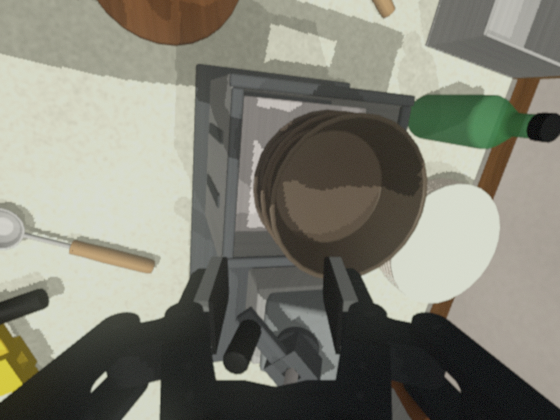

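Wrist view: bowl rim centred near (345,190), its near wall at about (265,190) lined up between the fingertips (215 and 335). The fit gives centre (0.591, 0.151) and rim height 0.2345. Descend.

```bash

python3 -m creep '.001 -.001 .02 .006 0 -.01;.002 -.0018 .04 .006 0 -.01;.002 -.0018 .06 .006 0 -.01;.002 -.0018 .07 .006 0 -.01;.002 -.0018 .07 .006 0 -.01' .55 | grep cont
python3 gb.py .591 .151 .2345 .017 0 14.3
```

```text
contact_force: [-0.6, 0.1, -0.1]
P [0.5356 0.1369 0.2175] rel [-0.0002  0.0023  0.0636] [-0.0044  0.0008  0.0011]
now [0.5214 0.1335 0.2629] t 22.9 w 0.03832312275336065 q [ 0.07 -0.23  1.94  0.05  1.16 -0.19] F [-0.6  0.1 -0.1] ff 0.0 xaz 104.3
```

```bash

python3 -m creep '0 .001 .02 0 0 0;0 .0015 .035 0 0 0;0 .0015 .05 0 0 0;0 .0015 .06 0 0 0;0 .0015 .063 0 0 0' .55 | grep cont
python3 -m creep '0 0 0 0 0 0;0 0 0 0 0 0;0 0 0 0 0 0;0 0 0 0 0 0;0 0 0 0 0 0' .55 |grep cont
python3 gb.py .591 .151 .2345 .017 0 14.3
python3 - <<'E'
from h import *
d=cam('wrist');f=d['frame'];cv2.imwrite('pics/w4.png',f[100:420])
E
```

```text
contact_force: [0.1, 0.4, -0.1]
contact_force: [-0.3, -0.4, 0.2]
P [0.5356 0.1369 0.2175] rel [ 0.     -0.0016  0.0036] [0.0006 0.0016 0.0014]
now [0.536  0.137  0.2204] t 23.9 w 0.03820336137412203 q [ 0.08 -0.16  1.96  0.05  1.07 -0.19] F [-0.3 -0.4  0.2] ff 0.0 xaz 104.3
```

View pics/w4.png

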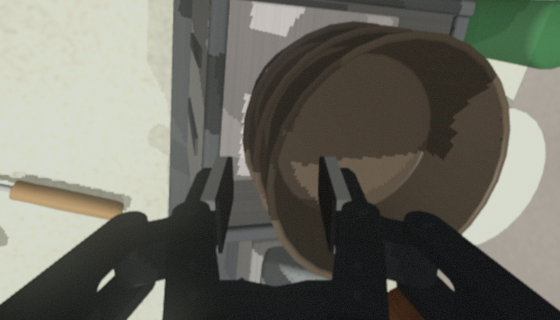

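Crop: the left finger (225,195) is outside the top bowl's wall and the right one (333,190) inside, with the wall at about (272,190) between them. Close, then lift slowly.

```bash

python3 -m creep '0 0 .003 0 0 0;0 0 .003 0 0 0;0 0 .003 0 0 0;0 0 .003 0 0 0;0 0 .003 0 0 0' 1 50 
python3 -m creep '0 0 0 0 0 0;0 0 0 0 0 0;0 0 0 0 0 0;0 0 0 0 0 0;0 0 0 0 0 0' 1
python3 gb.py .591 .151 .2345 .017 0 14.3
```

```text
t: 24.45
ee_pos: [0.5364, 0.1371, 0.2177]
eef_rot: [1.81, 2.332, 0.326]
contact_force: [0.5, 0.2, -0.8]
gripper_width: 0.0022
finger_force: 51.7
t: 24.95
ee_pos: [0.5364, 0.1371, 0.2178]
eef_rot: [1.81, 2.332, 0.326]
contact_force: [-1.0, 0.5, -1.5]
gripper_width: 0.0022
finger_force: 51.6
P [0.5356 0.1369 0.2175] rel [-0.     -0.0012  0.0001] [-0.0003  0.0015  0.0014]
now [0.5364 0.1371 0.2178] t 24.95 w 0.002159443662536672 q [ 0.08 -0.16  1.97  0.05  1.06 -0.19] F [-1.   0.5 -1.5] ff 51.55633460730314 xaz 104.3
```

```bash

python3 -m creep '0 .0011 -.0038 0 0 0;0 .0022 -.0077 0 0 0;0 .0037 -.0128 0 0 0;0 .0055 -.0192 0 0 0;0 .0074 -.0256 0 0 0' 
python3 - <<'E'
from h import *
a=cam('scene'); cv2.imwrite('pics/s5.png',cv2.resize(a['frame'][180:400,180:400],None,fx=2,fy=2))
E
```

```text
t: 25.45
ee_pos: [0.5365, 0.1371, 0.2384]
eef_rot: [1.81, 2.331, 0.326]
contact_force: [-0.2, 0.1, -1.7]
gripper_width: 0.0024
finger_force: 51.2
```

View pics/s5.png

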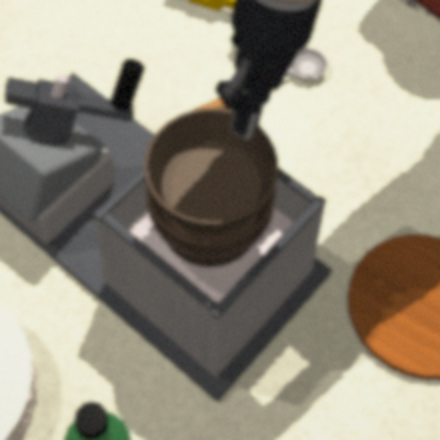

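Crop: the top bowl at (212,165) is held at its rim and has risen off the stack at (210,230). Lift on and check that the other two stayed.

```bash

python3 -m creep '0 .0037 -.0128 0 0 0;0 .0088 -.0308 0 0 0;0 .0147 -.0513 0 0 0;0 .022 -.0769 0 0 0;0 .0294 -.1025 0 0 0' 
python3 - <<'E'
from h import *
w=cloud(cam('scene')); d=np.hypot(w[...,0]-WELL[0],w[...,1]-WELL[1]);z=w[...,2][(d<.072)&(w[...,2]>.17)]
h,e=np.histogram(z,np.arange(.17,.36,.005));print(list(zip((e*1000).astype(int).tolist(),h.tolist())))
z=(w[...,2]>.185)&(w[...,2]<.26)&(d<.07);print(np.percentile(w[z][:,2],[50,90,96]) if z.any() else 0)
E
python3 gb.py .591 .151 .3345 .017 0 14.3; python3 gb.py .429 .3297 .18 .017 0 37.5
```

```text
t: 26.0
ee_pos: [0.5366, 0.1373, 0.3198]
eef_rot: [1.81, 2.331, 0.327]
contact_force: [0.2, -1.0, -3.1]
gripper_width: 0.0022
finger_force: 51.2
[(170, 248), (175, 97), (180, 208), (185, 71), (190, 79), (195, 67), (200, 80), (205, 225), (210, 25), (215, 0), (220, 0), (225, 0), (230, 0), (235, 0), (240, 0), (245, 0), (250, 0), (255, 0), (260, 0), (265, 0), (270, 0), (275, 0), (280, 0), (285, 9), (290, 400), (295, 1395), (300, 183), (305, 195), (310, 210), (315, 176), (320, 201), (325, 215), (330, 317), (335, 328), (340, 34), (345, 33), (350, 25)]
[0.20408824 0.20933399 0.21005548]
P [0.5356 0.1369 0.3175] rel [ 0.0002 -0.0062  0.008 ] [0.0096 0.003  0.0017]
now [0.5384 0.1375 0.3246] t 26.05 w 0.0025021832853008956 q [ 0.08 -0.22  1.82  0.05  1.26 -0.18] F [0.7 0.4 1.5] ff 51.320637641474605 xaz 104.3
P [0.3837 0.2949 0.163 ] rel [ 0.2551 -0.2025  0.1642] [ 0.0088  0.1469 -0.4933]
now [0.5384 0.1375 0.3246] t 26.05 w 0.0025021832853008956 q [ 0.08 -0.22  1.82  0.05  1.26 -0.18] F [0.7 0.4 1.5] ff 51.320637641474605 xaz 127.50000000000001
```

```bash
python3 gb.py .429 .3297 .25 .017 0 37.5|head -1
python3 -m creep '.01 -.02 .0 0 .015 -.05;.04 -.06 .02 .002 .03 -.12;.07 -.1 .03 .004 .06 -.2;.1 -.13 .04 .006 .08 -.28;.14 -.16 .05 .008 .1 -.36'|grep -E 'ee_|for'
python3 gb.py .429 .3297 .25 .017 0 37.5
```

```text
P [0.3837 0.2949 0.233 ] rel [ 0.2548 -0.1761  0.0746] [ 0.0088  0.1469 -0.4933]
ee_pos: [0.408, 0.2128, 0.2485]
contact_force: [-0.1, 0.6, -3.1]
finger_force: 51.2
P [0.3837 0.2949 0.233 ] rel [0.1105 0.0225 0.0273] [-0.0083  0.0423 -0.1332]
now [0.408  0.2128 0.2485] t 26.55 w 0.0024174758662333777 q [ 0.25 -0.44  2.13  0.08  1.2  -0.31] F [-0.1  0.6 -3.1] ff 51.20937352068722 xaz 127.50000000000001
```

```bash

python3 -m creep '.03 .006 .01 -.002 .01 -.03;.07 .014 .02 -.004 .03 -.08;.1 .02 .025 -.008 .04 -.12;.1105 .0225 .0273 -.008 .042 -.133;.1105 .0225 .0273 -.008 .042 -.133'|grep -E 'ee_|for'
python3 -m creep '0 0 0 0 0 0;0 0 0 0 0 0;0 0 0 0 0 0;0 0 0 0 0 0;0 0 0 0 0 0'|grep -E 'ee_|for'
cat > bow.py <<'E'
from h import *
o=r.get_obs(); zr=o['ee_pos'][2]+.017
for n in('top','scene'):
    w=cloud(cam(n)); f=0
    k=(np.hypot(w[...,0]-.429,w[...,1]-.33)<.09)&(abs(w[...,2]-zr)<.008); p=w[k]
    dr=np.hypot(p[:,0]-o['ee_pos'][0],p[:,1]-o['ee_pos'][1]); q=p[dr>.045]
    from scipy.optimize import least_squares
    s=least_squares(lambda x:np.hypot(q[:,0]-x[0],q[:,1]-x[1])-.062,[.429,.33],loss='soft_l1',f_scale=.002).x
    A=np.c_[q[:,:2],np.ones(len(q))];pl=np.linalg.lstsq(A,q[:,2],rcond=None)[0]
    print(n,len(q),'centre',s.round(4),'zrim',np.percentile(q[:,2],[50,95]).round(4),'tilt deg',np.degrees(pl[:2]).round(1))
print(o['ee_pos'],o['t'])
E
python3 bow.py; python3 gb.py .429 .3297 .25 .017 0 37.5
```

```text
ee_pos: [0.3842, 0.2957, 0.2333]
contact_force: [-0.1, 0.7, -2.9]
finger_force: 51.2
ee_pos: [0.3848, 0.2947, 0.2333]
contact_force: [-0.5, -0.5, -1.7]
finger_force: 51.2
top 368 centre [0.4282 0.3286] zrim [0.2473 0.2518] tilt deg [-0.8 -1. ]
scene 418 centre [0.4305 0.329 ] zrim [0.2481 0.2512] tilt deg [ 0.3 -0.3]
[0.38480538 0.29470105 0.23326532] 27.55
P [0.3837 0.2949 0.233 ] rel [ 0.0009 -0.001  -0.    ] [-0.0011  0.     -0.0022]
now [0.3847 0.2948 0.2332] t 27.65 w 0.0022155863832799797 q [ 0.45 -0.36  2.1   0.06  1.13 -0.22] F [ 0.5  0.4 -1.4] ff 51.21192972175777 xaz 127.50000000000001
```

```bash

python3 -m creep '0 -.009 .032 0 0 0;0 -.02 .07 0 0 0;0 -.033 .115 0 0 0;0 -.045 .157 0 0 0;0 -.0551 .1922 0 0 0'|grep -E 'ee_|for'
python3 -m creep '0 0 0 0 0 0;0 0 0 0 0 0;0 0 0 0 0 0;0 -.0009 .0032 0 0 0;0 -.0018 .0064 0 0 0'|grep -E 'ee_|for'
python3 bow.py; python3 gb.py .429 .3297 .08 .017 0 37.5
```

```text
ee_pos: [0.3838, 0.2947, 0.0815]
contact_force: [0.2, 0.1, -3.3]
finger_force: 51.2
ee_pos: [0.3856, 0.2956, 0.0798]
contact_force: [0.1, 0.4, -2.1]
finger_force: 51.2
top 298 centre [0.4292 0.3298] zrim [0.0939 0.0988] tilt deg [-1.1 -1. ]
scene 322 centre [0.4304 0.3293] zrim [0.0942 0.0977] tilt deg [ 0.2 -0.2]
[0.38556303 0.29560649 0.07975837] 28.65
P [0.3837 0.2949 0.063 ] rel [ 0.0005 -0.0068  0.0196] [-0.0004 -0.     -0.0017]
now [0.3846 0.2951 0.0785] t 28.75 w 0.0021476316271111413 q [ 0.45 -0.16  2.25  0.08  0.78 -0.25] F [-0.2  0.1 -3. ] ff 51.17944280616939 xaz 127.50000000000001
```

```bash

python3 -m creep '0 -.0011 .0038 0 0 0;0 -.0022 .0077 0 0 0;0 -.0033 .0115 0 0 0;0 -.0044 .0154 0 0 0;0 -.0044 .0154 0 0 0'|grep -E 'ee_|for'
python3 -m creep '0 -.0004 .0013 0 0 0;0 -.0008 .0026 0 0 0;0 -.0008 .0026 0 0 0;0 -.0008 .0026 0 0 0;0 -.0008 .0026 0 0 0'|grep -E 'ee_|for'
python3 -m creep '0 -.0004 .0013 0 0 0;0 -.0008 .0026 0 0 0;0 -.0008 .0026 0 0 0;0 -.0008 .0026 0 0 0;0 -.0008 .0026 0 0 0'|grep -E 'ee_|for'
```

```text
ee_pos: [0.3839, 0.2948, 0.0654]
contact_force: [-0.3, 0.2, -2.2]
finger_force: 51.2
ee_pos: [0.3846, 0.2951, 0.0643]
contact_force: [-0.2, 0.0, -2.2]
finger_force: 51.3
ee_pos: [0.3851, 0.2954, 0.0634]
contact_force: [-4.2, -3.8, 9.0]
finger_force: 53.4
```

Touchdown (9 N upward). Release and back out.

```bash

python3 -m creep '0 0 -.001 0 0 0;0 0 -.001 0 0 0;0 0 -.001 0 0 0;0 0 -.001 0 0 0;0 0 -.001 0 0 0' .65 |grep -E 'ee_|for|wid'
python3 -m creep '0 0 -.01 0 0 0;0 0 -.03 0 0 0;0 0 -.06 0 0 0;0 0 -.1 0 0 0;0 0 -.15 0 0 0'|grep -E 'ee_|for'
python3 -m creep '0 0 -.05 0 0 0;0 0 -.1 0 0 0;0 0 -.13 0 0 0;0 0 -.13 0 0 0;0 0 -.13 0 0 0'|grep -E 'ee_|for'
python3 - <<'E'
from h import *
from scipy.optimize import least_squares
for n in('top','scene'):
    d=cam(n);w=cloud(d)
    k=(np.hypot(w[...,0]-.429,w[...,1]-.33)<.1)&(abs(w[...,2]-.08)<.005); q=w[k]
    s=least_squares(lambda x:np.hypot(q[:,0]-x[0],q[:,1]-x[1])-.062,[.429,.33],loss='soft_l1',f_scale=.002).x
    f=d['frame'].astype(int);k=(abs(w[...,2]-.014)<.006)&(np.hypot(w[...,0]-.429,w[...,1]-.33)<.12)&(f[...,2]>f[...,0]*1.9)
    print(n,'bowl',s.round(4),np.percentile(q[:,2],[50,95]).round(4),'board',cv2.minEnclosingCircle(w[k][:,:2].astype(np.float32)))
    if n=='scene':cv2.imwrite('pics/s6.png',d['frame'])
E
python3 hub.py
```

```text
ee_pos: [0.3842, 0.2948, 0.0627]
contact_force: [0.1, 0.0, 0.2]
gripper_width: 0.0302
finger_force: 0.0
ee_pos: [0.3584, 0.2753, 0.1712]
contact_force: [1.0, 0.4, 0.5]
finger_force: 0.0
ee_pos: [0.3385, 0.2597, 0.2651]
contact_force: [0.9, 1.2, 0.2]
finger_force: 0.0
top bowl [0.4288 0.33  ] [0.0793 0.0828] board ((0.4272891581058502, 0.3292728662490845), 0.08432445675134659)
scene bowl [0.4312 0.3298] [0.0794 0.0824] board ((0.43124014139175415, 0.3304938077926636), 0.08346275985240936)
scene 144 hubtop z 42.4
top 171 hubtop z 40.7
```

View pics/s6.png

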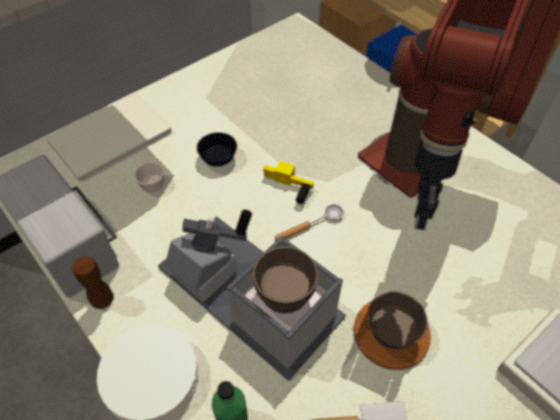

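The bowl sits upright in the middle of the board at (397,320). The other two are nested on the lift at (285,278), the crank is on its shaft at (205,235), and the arm is clear.

```bash
python3 -c "
from bench import r
print(r.sign_off())"
```

```text
the job is handed in; nothing more can be done
None
```

The job is handed in, at about 31 s on the robot clock: the crank is seated on its shaft, the lift is wound up to its stop, the top bowl stands upright within about 2 mm of the board's centre, and the other two bowls are still nested on the lift.

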